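# Pin a washing-machine damper to its base-rail bracket

## Task

Fit the damper to the bracket on the washing-machine base rail: slide the eye at the end of its steel rod between the two ears of the bracket until it bottoms, then take the knobbed steel pin from the wooden stand, pass it down through the upper ear, the bush in the eye and the lower ear, and press it home with a light push until its collar bears on the upper ear. The bush is eccentric, so its bore will not lie under the hole: feel for it with the pin, and never push the pin with more than 30 N or the damper with more than 40 N. Let go of everything and leave the other things on the bench where they are.

Things in the scene. Friction and masses are not known exactly. Their poses are not given: they have to be found in the camera images.
- bracket_hole (a point): Centre of the 16 mm pin hole at the top face of the bracket's upper ear, 43 mm above the bench. z is up along the common axis of both ear holes (16 mm); +x points into the bracket (its open mouth faces -x of this frame). Ears: level plates 44 x 46 mm, 6 mm thick, the upper at heights 37 to 43 mm, the lower at 8 to 14 mm.
- bracket: Fixed aluminium bracket; origin on the hole axis at bench level, axes as bracket_hole. Between the ears is a pocket 23 mm high, 35.5 mm wide (y), flared at the mouth, whose edge is 21 mm before the axis (-x); the back web's inner face is 17 mm beyond it (+x). From 22 mm beyond the axis a grey steel channel rail, 45 mm high, 55 mm deep, runs 500 mm along y; a foot at each end stands 65 mm high.
- damper_mid (a point): Centre of the damper's housing, where to hold it: a grey ribbed plastic block 110 mm long (x), 44 mm wide (y), 50 mm high, lying flat on the bench (this point 25 mm up). +x points along the 14 mm steel rod to the eye, z is up. A stub lug stands out 24 mm at the other end. The damper weighs 0.35 to 0.6 kg; its rod does not move in the housing.
- damper_eye (a point): Centre of the black eye ring at the rod's end, 125 mm along +x from damper_mid and at the same height; same axes. Ring 34 mm outside, 20 mm thick (top face 10 mm above this point), upright along z, with a steel bush in it flush with its faces. When the eye touches the bracket's web its centre lies on the hole axis (along x).
- damper: The whole damper; origin under the housing's centre at its underside, axes as damper_mid. The steel bush in the eye is eccentric: its 13 mm bore, right through, lies 2.6 mm off the eye's centre, in any direction (not reported); it turns in the eye only stiffly (5 N at the bore). Set free on the bench, the damper gives sideways under about 3 N, so a pin that has entered the bore draws it into line.
- pin_knob (a point): Middle of the knob by which the pin is held: the knob is an upright steel cylinder 16 mm in diameter, 32 mm high, above a collar 26 mm in diameter and 4 mm thick; this point is 16 mm above the collar's top face. The pin (70 g) stands upright in one of three holes of the wooden stand. z points up along the pin.
- pin_seat (a point): Centre of the underside of the pin's collar, 20 mm below pin_knob. Below it the plain shank is 12 mm in diameter and 41 mm long to its end, which is flat, 11 mm across, with a 1.5 mm high chamfer. In the stand this point is 47 mm above the bench; with the pin home it coincides with bracket_hole.
- stand: Wooden stand fixed on the bench, 60 mm (x) by 150 mm (y) and 40 mm high, origin at the centre of its underside; three 13 mm holes 34 mm deep at y = -48, 0 and +48 mm hold the pin, the bolt and the nut driver in any order.
- bolt: Bystander: dark hex-head bolt upright in the stand, head 21 mm across and 8 mm high lying on the stand's top; origin at its lower end.
- nutdriver: Bystander: short nut driver with a black plastic handle 26 mm thick, upright in the stand, top 92 mm above the bench; origin at its lower end.
- mug: Bystander: blue mug, 76 mm across, 85 mm high, origin at the centre of its base.
- glue: Bystander: white glue bottle 42 mm across, 115 mm high, origin at the centre of its base.
- spool: Bystander: metal solder spool 48 mm across, 33 mm high, origin at the centre of its base.
- screwdriver: Bystander: screwdriver with green handle, 190 mm long, lying on the bench between the robot and the damper; origin near its middle.
- brush: Bystander: wooden-handled brush, 170 mm long, lying on the bench between the robot and the stand; origin near its middle.
There are look-alikes about, which are no part of the job. What is shaped like the part that bears pin_knob but blue or pink is not meant.

How it is judged (in metres and radians):
On the way, in this order (a step that is already met when the one before it is completed fails the run):
1. the eye is in the bracket, bottomed between the ears (horizontal distance between damper_eye and bracket_hole below 0.004 m and z of damper_eye in the frame of bracket_hole between -0.022 and -0.014 m), for 0.2 s.
2. the pin is through ear, eye and ear and its collar is pressed on the upper ear with more than 3 N (horizontal distance between pin_seat and bracket_hole below 0.003 m and z of pin_seat in the frame of bracket_hole below 0.002 m and contact force between pin and bracket above 3 N and horizontal distance between damper_eye and bracket_hole below 0.006 m), for 0.1 s.
At the end, for the whole second after the job is handed in: The pin stands upright (within 0.1 rad) with its collar on the upper ear (within 2 mm in height, 3 mm sideways), through the bush in the damper's eye, the eye's centre within 6 mm of the hole axis and between the ears; nothing is held (horizontal distance between pin_seat and bracket_hole below 0.003 m and z of pin_seat in the frame of bracket_hole between -0.002 and 0.002 m and angle between pin_seat's own z axis and vertical below 0.1 rad and horizontal distance between damper_eye and bracket_hole below 0.006 m and z of damper_eye in the frame of bracket_hole between -0.022 and -0.014 m and contact force between the fingers and anything else below 0.1 N); the robot touches nothing.
It fails at once if the pin was pushed on the bracket with more than 30 N (contact force between pin and bracket above 30 N).
It fails at once if the pin was pushed on the damper's eye or bush with more than 30 N (contact force between pin and damper above 30 N).
It fails at once if the damper was pushed on the bracket with more than 40 N (contact force between damper and bracket above 40 N).
It fails at once if another thing was moved from its place (distance of any of bolt, nutdriver, mug, glue, spool, screwdriver, brush from where it was at the start of the episode above 0.02 m).
It also fails if it takes over 72 s, if anything falls off the work surface, if the arm or the gripper's body presses on something with over 40 N, if the wrist force passes 120 N, or if a joint passes its speed limit or range.

## Robot

A 7-joint arm with a two-finger parallel gripper is mounted at the origin on the work surface. World frame = base frame: x ahead of the robot, y to its left, z up, the work surface at z = 0. Lengths are in mm, angles in rad, forces in N, time in s.
With the tool pointing down it reaches from about 400 to 925 mm from the base axis. Payload 5.6 kg.
Tool frame: the origin (TCP) lies midway between the tips of the shut fingers; the grasp point (between the pads) lies 19 mm behind it (env.hold_point_z is the distance from the TCP to the grasp point, in mm); z points along the fingers, x is the direction in which the jaws open and shut, and the axes are right-handed (so a half turn about z gives the same grasp; the last joint's range is limited). The gripper opens to 85 mm and grips with 20 to 120 N. Pads are 22 mm wide; open, the fingers measure 114 mm over their backs; the gripper's body (76 mm by 85 mm) begins 54 mm behind the grasp point. The pads swing forward as they close: fully open they stand 13 mm farther back than shut.
Start: joints at [-1.269, 0.468, -0.012, 1.603, 0.006, 1.071, -0.056], TCP at [219.746, 611.735, 231.29] pointing down, gripper open.
Joint ranges: [-2.53, 2.53], [-0.31, 2.02], [-1.57, 1.55], [0.28, 2.44], [-1.29, 4.43], [0.15, 1.84], [-2.92, 2.92]. Speed limits (rad/s): [2.57, 2.57, 3.14, 3.14, 3.14, 3.14, 3.14].

## Interface

Orientations are given as [roll, pitch, yaw] about the fixed x, y, z axes, in that order (R = Rz(yaw) Ry(pitch) Rx(roll)).
In Python, from workcell import env gives the robot as it stands. The module is installed in compiled form; this text tells all that it offers.
- The arm moves only by the tool drive_tool, never from a script. Its argument "increments" is one flat list of numbers, 7 for each row, row after row: the finger opening in mm, from 0 to 85.4, then the shift along the tool's x, y, z in mm, then the turn, a rotation vector about the tool's x, y, z in degrees. In form: [fingers, dx, dy, dz, wx, wy, wz, fingers, dx, dy, dz, wx, wy, wz, ...]. A call has 1 to 20 rows; each row shifts and turns the pose as measured when the row begins, along the tool's axes as they then stand; what a row does not reach is not made up. A row lasts 1/12 s, in which the tool goes at most 41.7 mm and 7.16 degrees, less where a joint would pass 70% of its speed; a pose out of reach is approached as far as the arm can. A call with a gripper value outside its range is refused whole. The fingers move at their own pace and stop on an object; "force" is the grip in N (left out, the last holds). Time passes only in rows, so rows that do not move let the fingers close. It gives the time, the measured TCP pose, the force and the opening at its end, in the units of the state.
- env.get_state(): the state, without advancing time (a new reading comes with each control period).
- env.capture(name): name is "side" or "top"; returns a dict with "img" (400x640x3 uint8, blue, green, red), "mtx" (3x3 intrinsics, pixels), "xyz" and "attitude" of the camera in the world. Camera axes: x right, y down, z forward; pixel columns grow to the right and rows downward; lengths in mm; the calibration is good to about 2 mm. A picture is of the moment at which its call begins. There is no depth.
- env.sign_off(): hands the job in, once; it reports no verdict.
Trained networks look in a picture, given as the dict that the camera call returned (one of the last four; its "shot" number tells which), for a name from the list of things; names that differ only in an ending like _2 or _b are one class to them, and where a whole thing is asked for, a point or a joint stands for the part that bears it (a point fixed in the world has none). Each returns a list of dicts, best first, with "conf" (0 to 1); they miss things now and then, are a little off and sometimes report something else, mostly with a low value. They report only what shows in the picture. A call takes as long as a camera call. They do not tell look-alikes from the thing itself.
- env.recognise(picture, label): "bbox" ([centre column, centre row, width, height] in pixels, round what is visible of it).
- env.cut_out(picture, label): "mask" (400x640 bool, what is visible of it) and "bbox" ([centre column, centre row, width, height] in pixels, round what is visible of it).
The state is a dict: "clock": time; "qpos": joint angles; "joint_vel": joint speeds; "tau": joint torques, N m; "eef_pos": TCP position; "ee_rot": TCP orientation; "ft_force": force on the tool from outside, world axes, zero at the start; "wrist_torque": the same for the moment, N m; "width": finger opening in mm.
Only numpy, scipy, OpenCV 4.12 (cv2) and the standard library are available. Lean on these libraries where they do the work, as an engineer would, in place of code of your own. Each camera call takes 0.05 s, during which the arm holds its last target. There are 200 camera calls.

## Working session

There is one attempt and no reset: what is moved stays moved. The work goes in short steps, Python scripts to look and compute and a tool call to move; the robot and the scene stay as the last step left them, time stands still between calls to the robot, and variables do not carry over. Pictures are saved under pics/ and viewed, about 8 in all and at most 12, crops included, and the job is handed in when it is done.

Besides the shell and the picture viewer there is one more tool, called after ">>>" in YAML: its name, and indented under it one key for each argument. drive_tool: Moves the arm, as the interface text tells. Its arguments: {"type":"object","properties":{"increments":{"type":"array"},"force":{"type":"number"}},"required":["increments"]}

```bash
mkdir -p pics
cat > h.py <<'E'
import numpy as np, cv2
from scipy.spatial.transform import Rotation as R
from workcell import env
def cam(c):
    a=np.array(c["attitude"],float)
    Rm=a if a.shape==(3,3) else R.from_euler('xyz',a).as_matrix()
    return np.array(c["mtx"],float),Rm,np.array(c["xyz"],float)
def ray(c,u,v,z):
    K,Rm,t=cam(c); d=Rm@np.linalg.solve(K,[u,v,1.]); return t+d*(z-t[2])/d[2]
def proj(c,p):
    K,Rm,t=cam(c); q=K@(Rm.T@(np.asarray(p,float)-t)); return q[:2]/q[2]
E
python3 - <<'E'
from h import *
print(env.get_state())
for n in("side","top"):
    c=env.capture(n); cv2.imwrite(f"pics/{n}0.png",c["img"]); print(n,c["mtx"],c["xyz"],c["attitude"])
    for l in["bracket","damper","damper_eye","pin_knob","stand","bolt","nutdriver"]:
        for r in env.recognise(c,l)[:4]: print(l,np.round(r["bbox"],1),round(r["conf"],2),ray(c,*r["bbox"][:2],{"damper":25,"pin_knob":67}.get(l,40)).round())
E
```

```text
{'clock': 0.0, 'qpos': array([-1.26900649,  0.4683683 , -0.01161649,  1.60362697,  0.00600767,
        1.0713949 , -0.05632796]), 'joint_vel': array([-1.05200374e-03,  3.08226862e-04,  9.30957980e-04,  5.89203915e-04,
        1.34897541e-03,  1.43492338e-03,  1.85631485e-05]), 'tau': array([ 5.06385197e-05, -5.32382262e+01,  2.12265481e-02, -2.51315564e+01,
        1.13942177e-02,  7.36681715e-03, -1.56219767e-05]), 'eef_pos': array([219.5695303 , 611.19967373, 230.34270958]), 'ee_rot': array([3.14146854e+00, 1.75860206e-03, 1.22593035e+00]), 'ft_force': array([ 0.60767265, -0.09296171,  0.51254742]), 'wrist_torque': array([ 0.01251841,  0.01980053, -0.06547278]), 'width': 85.39003793991523}
side [[428.48892188   0.         319.2213299 ]
 [  0.         428.48892188 203.54636755]
 [  0.           0.           1.        ]] [357.49621207 775.72370389 513.95872878] [-2.11181868  0.0175373  -2.85828756]
bracket [331.5 309.8  54.3  87.9] 0.71 [480. 317.  40.]
bracket [336.8 220.8  41.6  62.3] 0.57 [533.  76.  40.]
bracket [351.1 159.2 190.3  44.2] 0.55 [ 568. -214.   40.]
damper [333.1 218
[... 797 characters left out ...]
62018516]
 [  0.           0.           1.        ]] [ 417.30166593  120.16427421 1237.24461937] [-3.01635127 -0.01852077 -1.56019403]
bracket [453.6 201.2  52.6 210.4] 0.88 [ 574. -230.   40.]
damper [339.1 211.4  92.   21.9] 0.62 [547.  45.  25.]
damper_eye [340.1 212.6  89.   24.2] 0.93 [543.  44.  40.]
pin_knob [229.3 200.6   9.    7.7] 0.54 [565. 304.  67.]
pin_knob [199.8 184.6  11.5  15.4] 0.53 [602. 374.  67.]
pin_knob [184.8 258.5  14.3  10.3] 0.48 [429. 402.  67.]
pin_knob [339.4 210.6  94.9  22.1] 0.47 [544.  47.  67.]
stand [237.8 236.2  61.6  28.3] 0.85 [483. 286.  40.]
bolt [255.4 236.    7.5  11.6] 0.39 [484. 244.  40.]
nutdriver [234.5 235.1  13.8  12.3] 0.68 [486. 294.  40.]
```

View pics/top0.png

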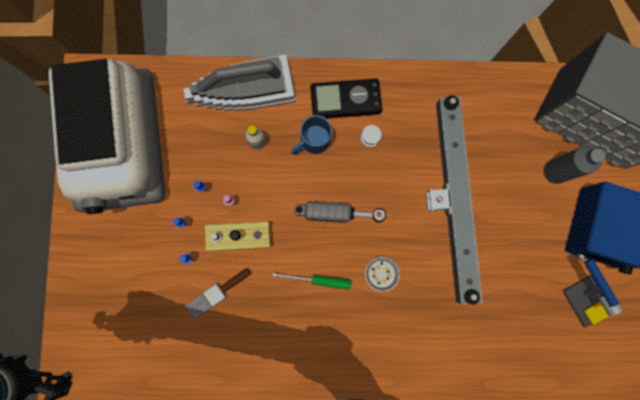

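View pics/side0.png

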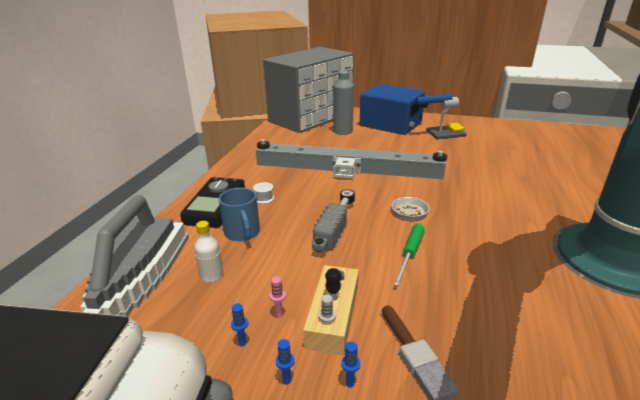

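The top view shows the damper eye at about (379,215) and the bracket hole at about (439,200). The steel pin is in the stand's left hole at about (216,237), with the nut driver in the middle and the bolt on the right. The side view agrees: the steel pin is at (327,308), and the blue and pink look-alikes stand loose around it.

Run:
```python
from h import *
c=env.capture("top"); s=env.capture("side")
a=cv2.resize(c["img"][180:245,290:490],None,fx=4,fy=4,interpolation=cv2.INTER_CUBIC)
b=cv2.resize(c["img"][215:255,200:280],None,fx=5,fy=5,interpolation=cv2.INTER_CUBIC)
d=cv2.resize(s["img"][285:335,300:360],None,fx=4,fy=4,interpolation=cv2.INTER_CUBIC)
o=np.zeros((470,800,3),np.uint8); o[:260]=a; o[265:465,:400]=b; o[265:465,410:650]=d
cv2.imwrite("pics/z1.png",o)
m=env.cut_out(c,"damper")[0]; print(m["conf"],m["bbox"])
ys,xs=np.nonzero(m["mask"]); p=np.array([ray(c,x,y,25)[:2] for x,y in zip(xs,ys)])
w,v=np.linalg.eigh(np.cov(p.T)); print(p.mean(0),np.degrees(np.arctan2(*v[::-1,1])),w)
# rail: feet tops
for u,vv,z in[(451.5,102,65),(472.5,297,65),(439,200,43),(379,215,35),(216,237,83)]: print(u,vv,ray(c,u,vv,z).round(1))
print(ray(s,327,299,83).round(1))
```

```text
0.77 [341.6, 212.7, 92.1, 22.3]
[545.85486754  54.01342657] 87.0114848977119 [ 146.61959767 3413.00780309]
451.5 102 [ 812.2 -223.3   65. ]
472.5 297 [ 348.3 -261.2   65. ]
439 200 [ 575.6 -193.9   43. ]
379 215 [538.4 -50.4  35. ]
216 237 [478.5 329.4  83. ]
[480.8 339.7  83. ]
```

View pics/z1.png

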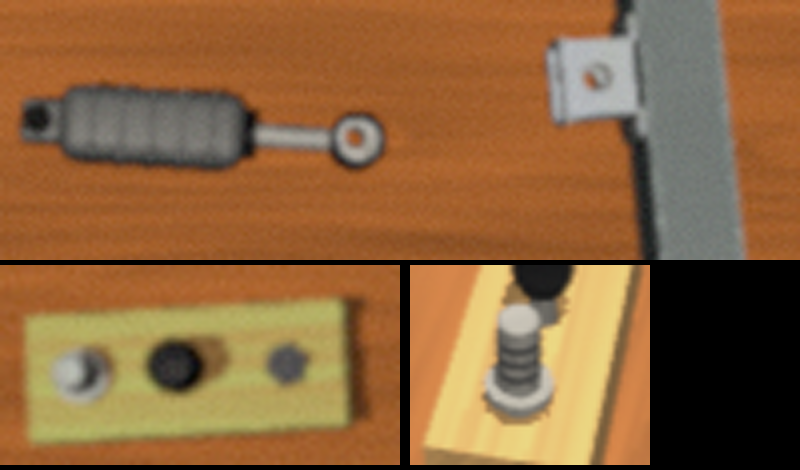

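The crop puts the eye at about (379,214.6) and the ear hole at about (439,198.6). The eye's bore looks slightly up and to the left of its ring centre. The steel pin's knob is at about (214.5,236). Next I compute the grasp geometry.

Run:
```python
from h import *
c=env.capture("top"); s=env.capture("side")
T=lambda x,y:(290+(x+.5)/4-.5,180+(y+.5)/4-.5)
B=lambda x,y:(200+(x+.5)/5-.5,215+(y-265+.5)/5-.5)
S=lambda x,y:(300+(x-410+.5)/4-.5,285+(y-265+.5)/4-.5)
for n,p,z in[("lug",(38,118),35),("mid",(156,127),30),("eye",(358,140),35),("bore",(355,137),35),("hole",(598,76),43)]:
    print(n,ray(c,*T(*p),z).round(1))
print("ang",np.degrees(np.arctan2(*( (ray(c,*T(358,140),35)-ray(c,*T(38,118),35))[[1,0]]))))
print("collar",ray(c,*B(80,374),51).round(1),ray(s,*S(519,387),51).round(1))
print("knob",ray(c,*B(73,369),83).round(1),ray(s,*S(519,320),83).round(1))
print("stand corners",[ray(c,*B(*p),40)[:2].round(0) for p in[(25,318),(345,298),(351,425),(30,443)]])
for n,q in(("top",c),("side",s)):
    for l in("glue","mug","spool","screwdriver","pin_knob","damper_mid","bracket_hole"):
        r=env.recognise(q,l)
        for e in r[:1]: print(n,l,np.round(e["bbox"]),round(e["conf"],2),ray(q,*e["bbox"][:2],30)[:2].round())
```

```text
lug [550.2 141.7  35. ]
mid [546.2  70.6  30. ]
eye [539.4 -50.7  35. ]
bore [541.1 -48.9  35. ]
hole [ 579.  -194.3   43. ]
ang -93.23266465607232
collar [481.6 336.2  51. ] [481.3 339.6  51. ]
knob [482.1 333.6  83. ] [481.3 338.5  83. ]
stand corners [array([508., 365.]), array([520., 214.]), array([460., 210.]), array([449., 360.])]
top glue [255. 137.  20.  21.] 0.62 [727. 252.]
top spool [370. 136.  26.  22.] 0.61 [733. -30.]
top screwdriver [311. 282.  80.  15.] 0.96 [378. 111.]
top pin_knob [214. 236.  11.  10.] 0.68 [484. 344.]
top damper_mid [341. 212.  93.  19.] 0.9 [546.  41.]
top bracket_hole [455. 201.  53. 209.] 0.61 [ 575. -237.]
side glue [211. 252.  30.  61.] 0.68 [738. 222.]
side mug [242. 216.  42.  55.] 0.83 [734.  95.]
side spool [262. 194.  20.  20.] 0.62 [729.  -1.]
side screwdriver [411. 253.  27.  65.] 0.92 [379. 131.]
side pin_knob [283. 363.  23.  49.] 0.93 [520. 420.]
side damper_mid [333. 222.  40.  64.] 0.78 [543.  66.]
side bracket_hole [348. 157. 192.  36.] 0.96 [ 582. -245.]
```

>>> drive_tool:
  increments: [85,-24.8,30.7,0,0,0,0,85,-24.8,30.7,0,0,0,0,85,-24.8,30.7,0,0,0,0,85,-24.8,30.7,0,0,0,0,85,-24.8,30.7,0,0,0,0,85,-24.8,30.7,0,0,0,0,85,-24.8,30.7,0,0,0,0,85,-24.8,30.7,0,0,0,0,85,-24.8,30.7,0,0,0,0,85,-24.8,30.7,0,0,0,0,85,-24.8,30.7,0,0,0,0,85,-24.8,30.7,0,0,0,0,85,-24.8,30.7,0,0,0,0,85,-24.8,30.7,0,0,0,0,85,-24.8,30.7,0,0,0,0,85,-24.8,30.7,0,0,0,0]

```text
clock: 3.08
eef_pos: [559.1, 61.3, 230.0]
ee_rot: [-3.141, -0.012, 1.248]
ft_force: [0.3, 0.1, 0.5]
width: 85.2
```

>>> drive_tool:
  increments: [85,0,0,10,0,0,6.7,85,0,0,10,0,0,6.7,85,0,0,10,0,0,6.7,85,0,0,10,0,0,6.7,85,0,0,10,0,0,6.7,85,0,0,10,0,0,6.7,85,0,0,10,0,0,6.7,85,0,0,10,0,0,6.7,85,0,0,10,0,0,6.7,85,0,0,10,0,0,6.7,85,0,0,10,0,0,6.7]

```text
clock: 4.0
eef_pos: [569.2, 46.4, 120.2]
ee_rot: [-3.132, -0.016, -0.114]
ft_force: [-0.9, 0.7, 0.2]
width: 84.5
```

```bash
cat > go.py <<'E'
import sys; from h import *
# usage: go.py x y z yawdeg -> remaining shift/turn in tool axes
def go(x,y,z,yaw):
    s=env.get_state(); Rm=R.from_euler('xyz',s["ee_rot"])
    d=Rm.inv().apply(np.array([x,y,z])-s["eef_pos"])
    w=(Rm.inv()*R.from_euler('xyz',[np.pi,0,np.radians(yaw)])).as_rotvec(degrees=True)
    print("shift",d.round(2),"turn",w.round(2),"t",round(s["clock"],2),"pos",s["eef_pos"].round(2),"yaw",np.degrees(s["ee_rot"][2]).round(2),"F",s["ft_force"].round(1),"w",round(s["width"],1))
if len(sys.argv)>4: go(*map(float,sys.argv[1:5]))
E
python3 go.py 546 73 60 -3.2
```

```text
shift [-27.1  -23.23  60.03] turn [-0.54 -0.96 -3.34] t 4.0 pos [569.23  46.36 120.24] yaw -6.55 F [-0.9  0.7  0.2] w 84.5
```

>>> drive_tool:
  increments: [85,-9,-8,0,-0.2,-0.3,-1.1,85,-9,-8,10,-0.2,-0.3,-1.1,85,-9,-7,15,-0.1,-0.3,-1.1,85,0,0,20,0,0,0,85,0,0,15,0,0,0,85,0,0,0,0,0,0,85,0,0,0,0,0,0]

```text
clock: 4.58
eef_pos: [539.6, 80.6, 56.9]
ee_rot: [-3.139, 0.003, -0.026]
ft_force: [0.1, 0.1, 0.7]
width: 85.0
```

```bash
python3 go.py 546 73 6 -3.2
python3 - <<'E'
from h import *
c=env.capture("top"); s=env.capture("side")
a=cv2.resize(c["img"][160:260,270:420],None,fx=4,fy=4)
b=cv2.resize(s["img"][130:280,270:420],None,fx=4,fy=4)
cv2.imwrite("pics/z2.png",cv2.resize(np.hstack([a,b[:400]]) if 0 else np.hstack([a,b[100:500,100:300]]),None,fx=1,fy=1))
E
```

```text
shift [ 6.8   7.51 50.91] turn [-0.13  0.18  1.73] t 4.58 pos [539.55  80.56  56.95] yaw -1.47 F [0.1 0.1 0.7] w 85.0
```

View pics/z2.png

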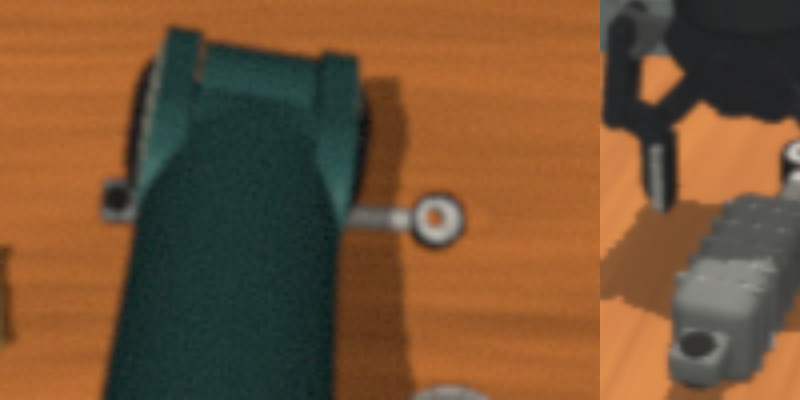

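The arm hides the housing from above. The lug and eye still show either side of it, and the open jaws straddle the housing in the side view, so I go down.

>>> drive_tool:
  increments: [85,3,3,5,0,0,0.8,85,2,2,15,0,0,0.4,85,1,1,12,0,0,0.2,85,0,0,8,0,0,0,85,0,0,4,0,0,0,85,0,0,0,0,0,0,85,0,0,0,0,0,0]

```text
clock: 5.27
eef_pos: [548.6, 73.1, 11.1]
ee_rot: [-3.138, -0.002, -0.053]
ft_force: [-0.5, -0.7, -0.5]
width: 85.3
```

```bash
python3 go.py 546 73 6 -3.2
```

```text
shift [-2.6   0.25  5.06] turn [-0.2  -0.13  0.14] t 5.27 pos [548.6   73.1   11.07] yaw -3.06 F [-0.5 -0.7 -0.5] w 85.3
```

>>> drive_tool:
  increments: [85,-2,0,4,0,0,0,40,0,0,1,0,0,0,40,0,0,0,0,0,0,40,0,0,0,0,0,0,40,0,0,0,0,0,0,40,0,0,0,0,0,0,40,0,0,0,0,0,0,40,0,0,0,0,0,0]
  force: 40

```text
clock: 5.93
eef_pos: [547.0, 73.4, 6.2]
ee_rot: [-3.138, -0.004, -0.053]
ft_force: [0.9, -1.2, -1.2]
width: 43.4
```

```bash
python3 go.py 546 73 6 -3.2
```

```text
shift [-1.    0.43  0.22] turn [-0.21 -0.24  0.16] t 5.93 pos [547.02  73.37   6.23] yaw -3.04 F [ 0.9 -1.2 -1.2] w 43.4
```

>>> drive_tool:
  increments: [40,0,0,0,0.1,0.1,-2,40,0,0,0,0.1,0.1,-3,40,0,0,0,0,0,-2,40,1,5,0,0,0,-0.5,40,1,12,0,0,0,0,40,2,18,0,0,0,0,40,2,18,0,0,0,0,40,2,18,0,0,0,0,40,2,12,0,0,0,0,40,1,7,0,0,0,0,40,0,3,0,0,0,0,40,0,0,0,0,0,0,40,0,0,0,0,0,0]

```text
clock: 7.02
eef_pos: [564.4, -10.3, 7.0]
ee_rot: [-3.12, -0.003, 0.093]
ft_force: [-0.5, 0.9, 0.4]
width: 43.5
```

```bash
python3 go.py 566 -22.7 6 4.7
python3 - <<'E'
from h import *
c=env.capture("top"); s=env.capture("side")
a=cv2.resize(c["img"][170:240,370:490],None,fx=6,fy=6,interpolation=cv2.INTER_CUBIC)
cv2.imwrite("pics/z3.png",a)
E
```

```text
shift [ 0.41 12.54  0.76] turn [-1.22 -0.15  0.6 ] t 7.02 pos [564.43 -10.27   7.03] yaw 5.3 F [-0.5  0.9  0.4] w 43.5
```

View pics/z3.png

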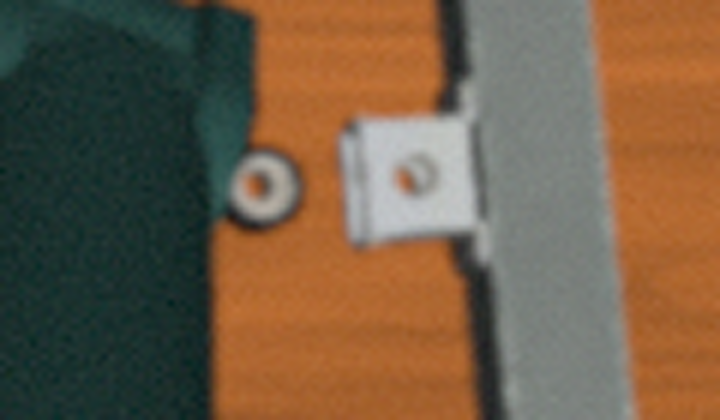

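The eye is at crop (265,189) and the ear hole at (418,176). The bracket edges run about 4 to 5° off vertical, which matches the yaw I worked out. The tool has picked up a 1.2° tilt that has to be levelled out.

Run:
```python
from h import *
c=env.capture("top")
f=lambda x,y:(370+(x+.5)/6-.5,170+(y+.5)/6-.5)
e=ray(c,*f(265,189),35);h=ray(c,*f(418,176),43)
a=np.radians(-85.3);bx=np.array([np.cos(a),np.sin(a)]);by=np.array([-bx[1],bx[0]])
d=(e-h)[:2];print(e,h,"eye in bracket",d@bx,d@by)
s=env.get_state()["eef_pos"][:2]
print("eye dist from tcp",np.linalg.norm(e[:2]-s),"dir",np.degrees(np.arctan2(e[1]-s[1],e[0]-s[0])))
```

```text
[ 573.25477668 -134.72632714   35.        ] [ 578.26246009 -194.59446518   43.        ] eye in bracket -60.077146756809 -0.08533857109880409
eye dist from tcp 124.79298472480099 dir -85.92142992084317
```

>>> drive_tool:
  increments: [40,0,0,0,-0.6,0,0,40,0,3,0,-0.3,0,0,40,-0.1,6,0,0,0,0,40,-0.1,6,0,0,0,0,40,0,4,0,0,0,0,40,0,2,0,0,0,0,40,0,0,0,0,0,0,40,0,0,0,0,0,0]

```text
clock: 7.83
eef_pos: [565.6, -26.8, 6.4]
ee_rot: [-3.134, -0.001, 0.1]
ft_force: [-0.7, 3.5, 0.9]
width: 43.7
```

```bash
python3 go.py 569.3 -70.1 6.2 5.3
```

```text
shift [-0.67 43.41 -0.12] turn [-0.43 -0.06  0.43] t 7.83 pos [565.63 -26.84   6.4 ] yaw 5.73 F [-0.7  3.5  0.9] w 43.7
```

>>> drive_tool:
  increments: [40,-0.1,2,0,-0.3,0,0.4,40,-0.1,4,0,-0.1,0,0.1,40,-0.1,4,0,-0.1,0,0,40,-0.1,4,0,-0.1,0,0,40,-0.1,4,0,-0.1,0,0,40,0,4,0,-0.1,0,0,40,0,3,0,0,0,0,40,0,2,0,0,0,0,40,0,1,0,0,0,0,40,0,0,0,0,0,0]

```text
clock: 8.67
eef_pos: [567.7, -56.9, 6.5]
ee_rot: [3.136, -0.001, 0.089]
ft_force: [0.2, 3.4, -0.9]
width: 43.5
```

```bash
python3 go.py 569.3 -70.1 6.2 5.3;python3 - <<'E'
from h import *
c=env.capture("top"); s=env.capture("side")
a=cv2.resize(c["img"][170:230,390:470],None,fx=5,fy=5,interpolation=cv2.INTER_CUBIC)
b=cv2.resize(s["img"][140:200,310:390],None,fx=5,fy=5,interpolation=cv2.INTER_CUBIC)
cv2.imwrite("pics/z4.png",np.hstack([a,b]))
E
```

```text
shift [ 0.41 13.29  0.42] turn [ 0.34 -0.03 -0.19] t 8.67 pos [567.7  -56.9    6.54] yaw 5.11 F [ 0.2  3.4 -0.9] w 43.5
```

View pics/z4.png

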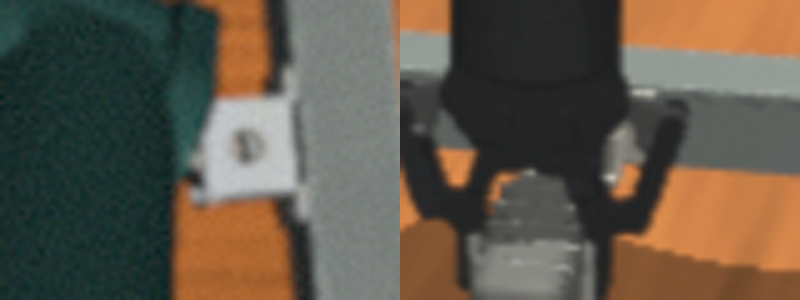

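The eye is inside the ears and part of it shows through the hole, at crop (247,147). I continue gently until it bottoms.

>>> drive_tool:
  increments: [40,0,2,0,0.2,0,0,40,0,3,0,0,0,0,40,0,3,0,0,0,0,40,0,3,0,0,0,0,40,0,2,0,0,0,0,40,0,1,0,0,0,0]

```text
clock: 9.27
eef_pos: [568.8, -70.9, 6.4]
ee_rot: [3.14, 0.0, 0.091]
ft_force: [0.4, 7.3, -0.1]
width: 43.7
```

>>> drive_tool:
  increments: [40,0,1,0,0,0,0,40,0,1,0,0,0,0]

```text
clock: 9.43
eef_pos: [568.8, -70.8, 6.3]
ee_rot: [-3.14, 0.001, 0.092]
ft_force: [-0.7, 5.7, 1.7]
width: 43.7
```

>>> drive_tool:
  increments: [40,0,2,0,0,0,0,40,0,2,0,0,0,0,40,0,0,0,0,0,0,40,0,0,0,0,0,0]

```text
clock: 9.77
eef_pos: [568.7, -70.6, 6.4]
ee_rot: [-3.134, 0.002, 0.093]
ft_force: [-1.1, 3.1, -0.1]
width: 44.1
```

```bash
python3 go.py 569.3 -70.1 6.2 5.3;python3 - <<'E'
from h import *
c=env.capture("top")
cv2.imwrite("pics/z5.png",cv2.resize(c["img"][180:220,410:465],None,fx=10,fy=10,interpolation=cv2.INTER_CUBIC))
E
```

```text
shift [ 0.66 -0.45  0.18] turn [-0.41  0.13  0.03] t 9.77 pos [568.69 -70.61   6.38] yaw 5.33 F [-1.1  3.1 -0.1] w 44.1
```

View pics/z5.png

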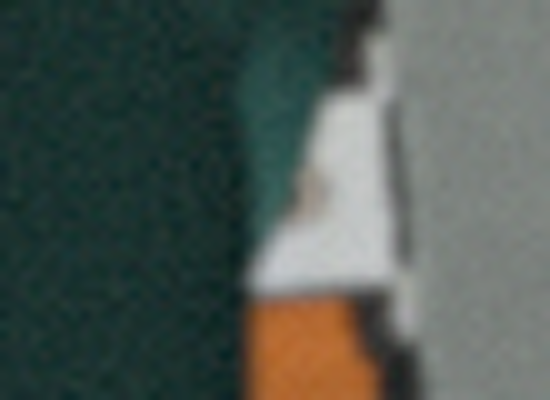

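Only a sliver of the hole is visible past the arm, at crop (315,190). The stop and the contact force both say the eye has bottomed. I release the damper and lift.

>>> drive_tool:
  increments: [60,0,0,0,0,0,0,85,0,0,0,0,0,0,85,0,0,0,0,0,0,85,0,0,0,0,0,0,85,0,0,-10,0,0,0,85,0,0,-25,0,0,0,85,0,0,-35,0,0,0,85,0,0,-35,0,0,0,85,0,0,-25,0,0,0,85,0,0,-10,0,0,0]

```text
clock: 10.65
eef_pos: [566.5, -78.1, 151.4]
ee_rot: [-3.142, 0.009, 0.087]
ft_force: [0.8, 0.2, -0.2]
width: 85.0
```

```bash
python3 go.py 482 337 170 5.3
```

```text
shift [ -48.24 -420.85  -18.16] turn [-0.01  0.53 -0.32] t 10.65 pos [566.46 -78.08 151.37] yaw 4.98 F [ 0.8  0.2 -0.2] w 85.0
```

>>> drive_tool:
  increments: [60,-2,-18,0,0,0,0,60,-4,-36,-2,0,0.3,0,60,-5,-39,-2,0,0,0,60,-5,-39,-2,0,0,0,60,-5,-39,-2,0,0,0,60,-5,-39,-2,0,0,0,60,-5,-39,-2,0,0,0,60,-5,-39,-2,0,0,0,60,-5,-39,0,0,0,0,60,-4,-35,0,0,0,0,60,-2,-20,0,0,0,0,60,-1,-10,0,0,0,0,60,0,0,0,0,0,0]

```text
clock: 11.73
eef_pos: [484.9, 319.9, 169.7]
ee_rot: [3.138, -0.008, 0.076]
ft_force: [1.2, -0.6, -0.1]
width: 60.2
```

```bash
python3 go.py 481.5 336 110 4.7
```

```text
shift [ -2.61 -16.52  59.63] turn [ 0.21 -0.46 -0.33] t 11.73 pos [484.87 319.91 169.71] yaw 4.37 F [ 1.2 -0.6 -0.1] w 60.2
```

>>> drive_tool:
  increments: [60,-1,-8,0,0.1,-0.3,-0.2,60,-1,-5,10,0,0,0,60,0,-2,18,0,0,0,60,0,0,15,0,0,0,60,0,0,9,0,0,0,60,0,0,4,0,0,0,60,0,0,0,0,0,0]

```text
clock: 12.32
eef_pos: [485.5, 325.7, 109.4]
ee_rot: [3.136, -0.003, 0.066]
ft_force: [0.4, 0.1, -0.9]
width: 59.8
```

```bash
python3 go.py 481.5 336 54 4.7
python3 - <<'E'
from h import *
s=env.capture("side");c=env.capture("top")
cv2.imwrite("pics/z6.png",cv2.resize(s["img"][220:340,270:390],None,fx=5,fy=5,interpolation=cv2.INTER_CUBIC))
E
```

```text
shift [ -3.46 -10.91  55.37] turn [ 0.34 -0.16 -0.9 ] t 12.32 pos [485.5  325.66 109.45] yaw 3.8 F [ 0.4  0.1 -0.9] w 59.8
```

View pics/z6.png

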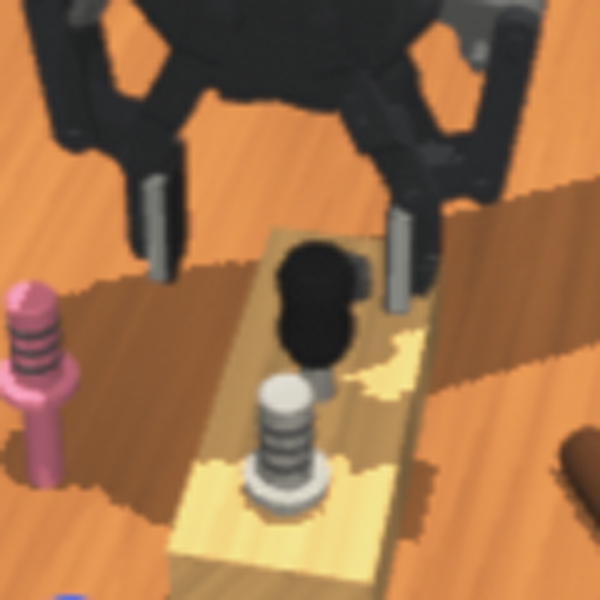

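The steel pin stands at crop (286,440) and the nut driver is behind it. The jaws must move about 11 mm further in +y before going down.

>>> drive_tool:
  increments: [60,-2,-5,0,0.2,0,-0.5,60,-1,-4,0,0.1,-0.1,-0.3,60,-0.5,-3,0,0,0,0,60,0,0,0,0,0,0,60,0,0,0,0,0,0]

```text
clock: 12.83
eef_pos: [482.8, 340.4, 113.6]
ee_rot: [-3.137, -0.006, 0.082]
ft_force: [0.2, -0.3, 0.3]
width: 60.3
```

```bash
python3 go.py 481.5 336 54 4.7
```

```text
shift [-2.02  4.6  59.54] turn [-0.26 -0.37 -0.01] t 12.83 pos [482.78 340.44 113.58] yaw 4.69 F [ 0.2 -0.3  0.3] w 60.3
```

>>> drive_tool:
  increments: [60,-0.7,2,5,-0.1,-0.1,0,60,-0.5,1.5,10,-0.1,-0.1,0,60,0,0.5,14,0,0,0,60,0,0,12,0,0,0,60,0,0,7,0,0,0,60,0,0,4,0,0,0,60,0,0,0,0,0,0,60,0,0,0,0,0,0]

```text
clock: 13.5
eef_pos: [481.6, 335.5, 56.2]
ee_rot: [3.141, -0.002, 0.082]
ft_force: [1.2, -0.5, -0.2]
width: 59.6
```

```bash
python3 go.py 481.5 336 54 4.7
```

```text
shift [-0.04 -0.46  2.21] turn [ 0.02 -0.1   0.  ] t 13.5 pos [481.57 335.55  56.21] yaw 4.7 F [ 1.2 -0.5 -0.2] w 59.6
```

>>> drive_tool:
  increments: [40,0,-0.3,1.5,0,0,0,25,0,0,0.5,0,0,0,12,0,0,0,0,0,0,12,0,0,0,0,0,0,12,0,0,0,0,0,0,12,0,0,0,0,0,0,12,0,0,0,0,0,0,12,0,0,0,0,0,0]
  force: 50

```text
clock: 14.17
eef_pos: [482.6, 336.7, 56.0]
ee_rot: [-3.14, -0.004, 0.082]
ft_force: [0.2, -0.1, -0.7]
width: 14.7
```

```bash
python3 go.py 481.5 336 150 4.7
```

```text
shift [ -0.75   0.46 -94.03] turn [-0.1  -0.25  0.01] t 14.17 pos [482.61 336.71  55.97] yaw 4.71 F [ 0.2 -0.1 -0.7] w 14.7
```

>>> drive_tool:
  increments: [12,0,0,-6,0,0,0,12,0,0,-15,0,0,0,12,0,0,-25,0,0,0,12,0,0,-25,0,0,0,12,0,0,-18,0,0,0,12,0,0,-8,0,0,0,12,0,0,0,0,0,0]

```text
clock: 14.75
eef_pos: [483.4, 336.7, 158.1]
ee_rot: [-3.14, -0.007, 0.081]
ft_force: [0.4, -0.3, -0.9]
width: 14.2
```

```bash
python3 go.py 579.5 -195 150 4.7
python3 - <<'E'
from h import *
s=env.capture("side")
cv2.imwrite("pics/z7.png",cv2.resize(s["img"][180:300,270:390],None,fx=5,fy=5,interpolation=cv2.INTER_CUBIC))
E
```

```text
shift [ 52.53 537.72   7.43] turn [-0.12 -0.41 -0.04] t 14.75 pos [483.39 336.65 158.14] yaw 4.66 F [ 0.4 -0.3 -0.9] w 14.2
```

View pics/z7.png

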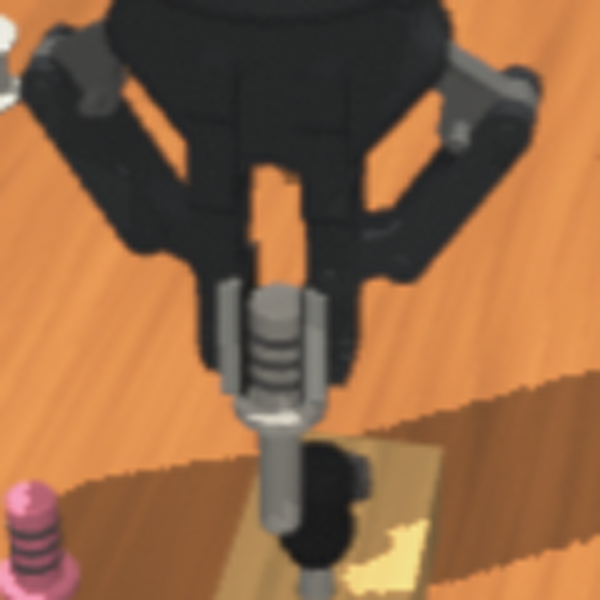

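The pin hangs upright in the pads with its tip at crop (280,527). I carry it to the bracket.

>>> drive_tool:
  increments: [12,1,10,0,0,-0.2,0,12,2,22,0,-0.1,-0.2,0,12,4,34,0,0,0,0,12,4,39,0,0,0,0,12,4,39,0,0,0,0,12,4,39,0,0,0,0,12,4,39,0,0,0,0,12,4,39,0,0,0,0,12,4,39,0,0,0,0,12,4,39,0,0,0,0,12,4,39,0,0,0,0,12,4,36,0,0,0,0,12,4,36,0,0,0,0,12,2,26,0,0,0,0,12,2,18,0,0,0,0,12,1,8,0,0,0,0,12,0,3,0,0,0,0,12,0,0,0,0,0,0]

```text
clock: 16.3
eef_pos: [560.7, -197.6, 133.6]
ee_rot: [3.134, 0.044, 0.079]
ft_force: [-0.5, 0.8, -0.3]
width: 14.4
```

```bash
python3 go.py 579.5 -195 110 4.7
```

```text
shift [19.93 -1.27 22.72] turn [ 0.44  2.54 -0.14] t 16.3 pos [ 560.75 -197.6   133.59] yaw 4.55 F [-0.5  0.8 -0.3] w 14.4
```

>>> drive_tool:
  increments: [12,7,0,5,0.2,1,0,12,7,0,5,0.1,0.7,0,12,3,0,4,0.1,0.4,0,12,1,-1,3,0,0.2,0,12,0,0,0,0,0,0,12,0,0,0,0,0,0]

```text
clock: 16.8
eef_pos: [579.7, -186.3, 112.0]
ee_rot: [-3.136, 0.003, 0.089]
ft_force: [-0.0, 0.1, -0.7]
width: 14.6
```

```bash
python3 go.py 579.5 -195 107 4.7
python3 - <<'E'
from h import *
s=env.capture("side");c=env.capture("top")
a=cv2.resize(s["img"][120:190,310:380],None,fx=8,fy=8,interpolation=cv2.INTER_CUBIC)
cv2.imwrite("pics/z8.png",a)
E
```

```text
shift [-0.92  8.71  5.  ] turn [-0.32  0.17  0.42] t 16.8 pos [ 579.65 -186.27  112.05] yaw 5.12 F [-0.   0.1 -0.7] w 14.6
```

View pics/z8.png

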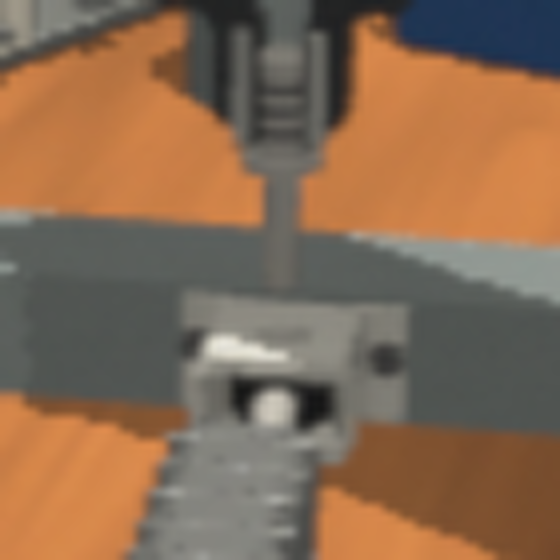

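The eye sits in the bracket with the rod visible at crop (272,405). The pin tip is at (282,288) and the ear hole is a dark smear at about (285,330).

```bash
python3 - <<'E'
from h import *
s=env.capture("side")
f=lambda x,y:(310+(x+.5)/8-.5,120+(y+.5)/8-.5)
print("tip",ray(s,*f(282,290),62),"collar",ray(s,*f(283,160),103+2))
print("hole",ray(s,*f(285,330),43))
for p in [(579.65,-186.3,62),(579.5,-195,43),(579.5,-195,62)]: 
    q=proj(s,p); print(p,(q+.5-[310,120])*8-.5)
E
python3 go.py 579.5 -195 107 4.7
```

```text
tip [ 578.2334267  -183.78679694   62.        ] collar [ 578.84344449 -185.23494001  105.        ]
hole [ 579.5891458  -194.76403633   43.        ]
(579.65, -186.3, 62) [279.44900096 286.28354344]
(579.5, -195, 43) [285.44219451 329.72108202]
(579.5, -195, 62) [286.26717971 275.1543774 ]
shift [-0.92  8.03  5.48] turn [-0.29  0.14  0.38] t 16.95 pos [ 579.72 -186.94  112.52] yaw 5.08 F [ 0.6 -0.5 -0.7] w 14.4
```

>>> drive_tool:
  increments: [12,0,3,3,-0.2,0.1,0.2,12,0,3,3,0,0,0.1,12,0,2,2,0,0,0,12,0,0,1,0,0,0,12,0,0,0,0,0,0]

```text
clock: 17.37
eef_pos: [580.7, -196.6, 103.5]
ee_rot: [-3.141, -0.001, 0.082]
ft_force: [-0.3, -0.4, -1.5]
width: 14.5
```

```bash
python3 go.py 580.5 -196 95 4.7
```

```text
shift [-0.12 -0.59  8.46] turn [-0.01 -0.05 -0.  ] t 17.37 pos [ 580.67 -196.58  103.46] yaw 4.7 F [-0.3 -0.4 -1.5] w 14.5
```

>>> drive_tool:
  increments: [12,0,0,3,0,0,0,12,0,0,3,0,0,0,12,0,0,2,0,0,0,12,0,0,1,0,0,0,12,0,0,1,0,0,0,12,0,0,1,0,0,0]

```text
clock: 17.87
eef_pos: [580.6, -196.7, 91.2]
ee_rot: [-3.141, -0.001, 0.082]
ft_force: [0.6, -0.4, 0.1]
width: 14.5
```

>>> drive_tool:
  increments: [12,0,0,1,0,0,0,12,0,0,1,0,0,0,12,0,0,1,0,0,0]

```text
clock: 18.12
eef_pos: [580.8, -196.2, 88.1]
ee_rot: [-3.141, -0.001, 0.082]
ft_force: [-0.5, -0.4, -1.1]
width: 14.4
```

>>> drive_tool:
  increments: [12,0,0,1,0,0,0,12,0,0,1,0,0,0]

```text
clock: 18.28
eef_pos: [580.9, -196.1, 86.0]
ee_rot: [-3.141, -0.001, 0.082]
ft_force: [-0.2, -0.1, -0.9]
width: 14.3
```

>>> drive_tool:
  increments: [12,0,0,1,0,0,0,12,0,0,1,0,0,0]

```text
clock: 18.45
eef_pos: [581.0, -196.1, 83.8]
ee_rot: [-3.141, -0.001, 0.082]
ft_force: [-1.0, 0.5, 3.8]
width: 14.5
```

>>> drive_tool:
  increments: [12,0.4,-0.4,0.8,0,0,0,12,0.4,-0.4,0.8,0,0,0]

```text
clock: 18.62
eef_pos: [581.5, -196.1, 83.5]
ee_rot: [-3.141, -0.001, 0.082]
ft_force: [-4.3, 0.7, 9.0]
width: 14.3
```

>>> drive_tool:
  increments: [12,0.4,-0.4,0.8,0,0,0,12,0.4,-0.4,0.8,0,0,0]

```text
clock: 18.78
eef_pos: [581.5, -196.1, 83.5]
ee_rot: [-3.141, 0.0, 0.081]
ft_force: [-2.8, 0.1, 7.2]
width: 14.3
```

>>> drive_tool:
  increments: [12,0,0,-0.5,0,0,0,12,0.8,-0.8,0.2,0,0,0,12,0.8,-0.8,0.4,0,0,0,12,0.6,-0.8,0.6,0,0,0]

```text
clock: 19.12
eef_pos: [582.6, -194.9, 83.6]
ee_rot: [-3.142, 0.001, 0.08]
ft_force: [-4.3, -0.3, 7.1]
width: 14.3
```

>>> drive_tool:
  increments: [12,0,-1,0.5,0,0,0,12,0,-1,0.6,0,0,0]

```text
clock: 19.28
eef_pos: [582.5, -194.8, 83.5]
ee_rot: [3.139, 0.001, 0.079]
ft_force: [-2.3, -1.2, 6.7]
width: 14.2
```

>>> drive_tool:
  increments: [12,0,0,-1.5,0,0,0,12,0,0,-1.5,0,0,0,12,1,0,0,0,0,0,12,1,0,0,0,0,0,12,1,0,0,0,0,0,12,1,0,0,0,0,0,12,1,0,0,0,0,0]

```text
clock: 19.87
eef_pos: [583.6, -194.0, 84.8]
ee_rot: [-3.141, 0.011, 0.079]
ft_force: [-4.4, 0.0, 1.8]
width: 14.5
```

>>> drive_tool:
  increments: [12,-1,0,0,0,0,0,12,-1,0,0,0,0,0,12,-1,0,0,0,0,0,12,-1,0,0,0,0,0,12,-1,0,0,0,0,0,12,-1,0,0,0,0,0,12,-1,0,0,0,0,0]

```text
clock: 20.45
eef_pos: [580.9, -193.7, 85.2]
ee_rot: [3.14, 0.001, 0.08]
ft_force: [-0.5, -0.3, -1.4]
width: 14.5
```

>>> drive_tool:
  increments: [12,-1,0,-0.5,0,0,0,12,-1,0,-0.5,0,0,0,12,-1,0,0,0,0,0,12,-1,0,0,0,0,0]

```text
clock: 20.78
eef_pos: [578.0, -193.8, 86.7]
ee_rot: [3.139, -0.002, 0.08]
ft_force: [2.5, 0.1, -2.3]
width: 14.2
```

>>> drive_tool:
  increments: [12,1.5,0,0,0,0,0,12,0.5,-1,0,0,0,0,12,0,-1,0,0,0,0,12,0,-1,0,0,0,0,12,0,-1,0,0,0,0]

```text
clock: 21.2
eef_pos: [579.5, -191.2, 87.0]
ee_rot: [3.137, -0.002, 0.08]
ft_force: [0.7, -3.7, -1.5]
width: 14.6
```

>>> drive_tool:
  increments: [12,0,1,0,0,0,0,12,0,1,0,0,0,0,12,0,1,0,0,0,0,12,0,1,0,0,0,0,12,0,1,0,0,0,0,12,0,1,0,0,0,0,12,0,1,0,0,0,0]

```text
clock: 21.78
eef_pos: [579.3, -196.3, 86.6]
ee_rot: [3.141, 0.0, 0.081]
ft_force: [0.3, 1.9, 0.8]
width: 14.6
```

>>> drive_tool:
  increments: [12,0.8,-1,0,0,0,0,12,0.8,-1,0,0,0,0,12,0.6,-0.8,0,0,0,0,12,0.4,-0.4,0.5,0,0,0,12,0.1,0,1,0,0,0,12,0,0,1,0,0,0,12,0,0,1,0,0,0]

```text
clock: 22.37
eef_pos: [582.2, -193.1, 82.9]
ee_rot: [3.14, 0.0, 0.081]
ft_force: [0.4, 0.4, -0.4]
width: 14.3
```

>>> drive_tool:
  increments: [12,0.2,-0.2,1,0,0,0,12,0.2,-0.2,1,0,0,0]

```text
clock: 22.53
eef_pos: [582.2, -192.8, 80.7]
ee_rot: [3.14, 0.001, 0.08]
ft_force: [-0.6, 0.2, -0.0]
width: 14.2
```

It's in the bore. I keep lowering.

>>> drive_tool:
  increments: [12,0,0,2,0,0,0,12,0,0,2,0,0,0,12,0,0,2,0,0,0,12,0,0,2,0,0,0,12,0,0,1,0,0,0]

```text
clock: 22.95
eef_pos: [582.0, -192.7, 70.4]
ee_rot: [3.14, 0.001, 0.08]
ft_force: [0.1, -0.2, -1.0]
width: 14.5
```

>>> drive_tool:
  increments: [12,-0.3,0.2,2,0,0,0,12,-0.3,0.2,2,0,0,0,12,-0.3,0.2,1,0,0,0,12,-0.2,0.2,0,0,0,0]

```text
clock: 23.28
eef_pos: [581.4, -192.9, 64.6]
ee_rot: [3.141, 0.001, 0.081]
ft_force: [0.7, 1.1, -0.1]
width: 14.8
```

>>> drive_tool:
  increments: [12,-0.2,0.3,1,0,0,0,12,-0.2,0.3,1,0,0,0,12,0,0.2,1,0,0,0,12,0,0,1,0,0,0]

```text
clock: 23.62
eef_pos: [581.6, -193.0, 60.7]
ee_rot: [-3.141, -0.0, 0.081]
ft_force: [-0.5, 0.6, -1.1]
width: 14.1
```

>>> drive_tool:
  increments: [12,0,0,2,0,0,0,12,0,0,2,0,0,0,12,0,0,1,0,0,0]

```text
clock: 23.87
eef_pos: [581.5, -193.0, 55.3]
ee_rot: [-3.141, -0.0, 0.081]
ft_force: [0.6, 0.9, -0.3]
width: 14.6
```

Now through the lower ear. I seat it gently.

>>> drive_tool:
  increments: [12,0,0,1,0,0,0,12,0,0,1,0,0,0,12,0,0,1,0,0,0,12,0,0,1,0,0,0]

```text
clock: 24.2
eef_pos: [581.6, -193.0, 51.1]
ee_rot: [-3.141, -0.0, 0.081]
ft_force: [-3.3, 2.4, 14.2]
width: 14.4
```

>>> drive_tool:
  increments: [12,0,0,1,0,0,0,12,0,0,1,0,0,0,12,0,0,1,0,0,0]

```text
clock: 24.45
eef_pos: [581.6, -192.9, 51.1]
ee_rot: [-3.139, -0.0, 0.082]
ft_force: [-2.5, 2.0, 8.4]
width: 14.5
```

>>> drive_tool:
  increments: [12,0,0,0,0,0,0,30,0,0,0,0,0,0,50,0,0,0,0,0,0,50,0,0,0,0,0,0,50,0,0,-8,0,0,0,50,0,0,-20,0,0,0,50,0,0,-30,0,0,0,50,0,0,-30,0,0,0,50,0,-20,-30,0,0,0,50,-30,-20,-20,0,0,0,50,-38,0,0,0,0,0,50,-38,0,0,0,0,0,50,-38,0,0,0,0,0,50,-20,0,0,0,0,0,50,0,0,0,0,0,0]

```text
clock: 25.7
eef_pos: [409.5, -168.2, 198.4]
ee_rot: [3.14, -0.005, 0.08]
ft_force: [-0.1, -0.3, 0.6]
width: 50.3
```

```bash
python3 go.py 579.5 -195 107 4.7
python3 - <<'E'
from h import *
s=env.capture("side");c=env.capture("top")
a=cv2.resize(s["img"][120:190,310:380],None,fx=6,fy=6,interpolation=cv2.INTER_CUBIC)
b=cv2.resize(c["img"][170:240,400:463],None,fx=6,fy=6,interpolation=cv2.INTER_CUBIC)
cv2.imwrite("pics/z9.png",np.hstack([a,b]))
t0=cv2.imread("pics/top0.png");print([ (l,[np.round(r["bbox"][:2],1) for r in env.recognise(c,l)[:1]]) for l in("glue","mug","spool","screwdriver","brush","nutdriver","bolt")])
E
```

```text
shift [166.82  40.25  92.23] turn [ 0.07 -0.28 -0.1 ] t 25.7 pos [ 409.53 -168.18  198.36] yaw 4.6 F [-0.1 -0.3  0.6] w 50.3
[('glue', [array([438. , 196.1])]), ('mug', [array([311.8, 135.8])]), ('spool', [array([370.9, 136.2])]), ('screwdriver', [array([312.1, 280. ])]), ('brush', [array([215.8, 292.2])]), ('nutdriver', [array([232.8, 235.6])]), ('bolt', [array([438.5, 196.3])])]
```

View pics/z9.png

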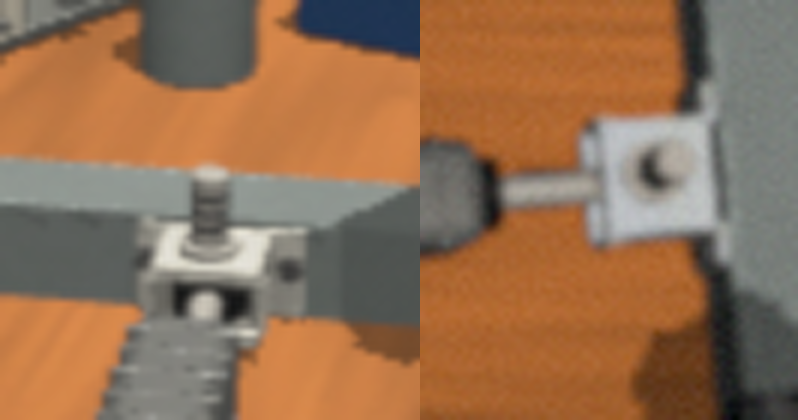

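The pin stands upright with its collar flat on the ear and the rod in the bracket. The arm is clear of everything, so I hand in.

```bash
python3 -c "
from workcell import env
print(env.sign_off())"
```

```text
the job is handed in; nothing more can be done
None
```

The damper is fitted and the job is handed in, with no verdict reported. The robot clock was at about 26 s of the 72 s allowed.

- **Damper:** I slid the eye between the ears until it stopped against the web. The wrist force there read about 7 N, then I let go.
- **Pin:** I took the steel pin from the stand, found the middle of the ear hole by touching its walls, and found the bore towards world +x +y, as the pictures had suggested. The collar met the ear and the push read 8 to 14 N. While feeling for the bore it reached about 9 N.
- **Last checks:** The final pictures show the pin upright with its collar flat on the ear and the eye in the bracket. The gripper is open and about 20 cm away, with no force on it beyond sensor noise.
- **Other things on the bench:** The detector put the spool, screwdriver and nut driver within about 2 pixels (5 mm) of where they started. I had no starting figure from above to compare the mug and brush with. It failed on the glue and bolt, marking both at the fitted pin; the arm did not go near the glue, and nothing touched the bolt that I could tell.
- **Disagreement:** The two cameras differed by a few mm along world y (about 3 to 5 mm at the pin), so I relied on touch for the last millimetres. Force readings came only at the end of each move, so short peaks in between were not seen.

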